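# Set the drum carder's dial to the red line

## Robot

A 6-joint arm with a two-finger parallel gripper is mounted at the origin on the work surface. World frame = base frame: x ahead of the robot, y to its left, z up, the work surface at z = 0. Lengths are in m, angles in degrees, forces in N, time in s.
With the tool pointing down it reaches from about 0.4 to 0.825 m from the base axis. Payload 7 kg.
Tool frame: the origin (TCP) lies on the centre line of the jaws, within the pads' length; the fingertips stand 11 mm ahead of it and the grasp point (between the pads) lies 8 mm behind it; z points along the fingers, y is the line along which they close (so a half turn about z gives the same grasp; the last joint's range is limited). The gripper opens to 88 mm and grips with 3 to 60 N. Pads are 19 mm wide; open, the fingers measure 130 mm over their backs; the gripper's body (78 mm by 193 mm) begins 47 mm behind the grasp point.
Start: joints at [-56.03, 20.546, 0.682, 0, -70.136, -16.507], TCP at [0.203, -0.644, 0.238] pointing down, gripper open.
Joint ranges: [-176.03, 176.03], [-82.01, 121.73], [-58.28, 71.71], [-173.87, 95.51], [-174.79, -0.11], [-173.66, 173.66]. Speed limits (degrees/s): [136.94, 136.94, 172.46, 180, 180, 180].

## Interface

Orientations are given as [roll, pitch, yaw] about the fixed x, y, z axes, in that order (R = Rz(yaw) Ry(pitch) Rx(roll)).
In Python, from plant import r, capture, camera_model, job gives the robot as it stands.
- The arm moves only by the tool drive_tool, never from a script. Its argument "increments" is a list that holds one entry, the list of rows, each a list of 5 numbers: the gripper's target within -1 to 1 (fully open at 1, half-way at 0, shut at -1), then the shift along the tool's x, y, z scaled (see below), then the turn about the tool's z scaled (see below). In form: [[[gripper, tx, ty, tz, roll], ...]]. A call has 1 to 5 rows; each row is the pose to reach, as a shift and turn from the pose commanded when the call began, along the tool's axes at that moment, turning the shorter way round; what a row does not reach only later rows make up. The controller multiplies each number of a shift by 120 mm and each number of a turn by 360 degrees. A row lasts 1/8 s, in which the tool goes at most 62.5 mm and 10.7 degrees, less where a joint would pass 70% of its speed; a pose out of reach is approached as far as the arm can. A call with a number of a shift or a turn outside -1 to 1 is refused whole. A call with a gripper value outside its range is refused whole. The fingers move at their own pace and stop on an object; "squeeze" is the grip in N (left out, the last holds). Time passes only in rows, so rows that repeat a pose let the fingers close. It gives the time, the measured TCP pose, the force, the opening and the grip force at its end, in the units of the state.
- r.get_state(): the state, without advancing time (a new reading comes with each control period).
- capture(name): name is "scene" or "top"; returns the picture (384x512x3 uint8, red, green, blue); there is no depth.
- camera_model(name): a dict with "camera_matrix" (3x3 intrinsics, pixels), "k1" (the pictures are not rectified: a ray, as slopes to the right and down, at radius r is drawn at 1 + k1 r^2 times it, then the intrinsics apply), "rvec" (rotation vector, rad) and "tvec" (3), from world to camera coordinates, as OpenCV has them. Camera axes: x right, y down, z forward; pixel columns grow to the right and rows downward; lengths in m; the calibration is good to about 2 mm. A picture is of the moment at which its call begins. camera_model takes no time and is no camera call.
- job.close_job(): hands the job in; it is judged then, once.
The state is a dict: "time_s": time; "joints": joint angles; "qd": joint speeds; "joint_torque": joint torques, N m; "tcp_pos": TCP position; "eef_rot": TCP orientation; "contact_force": force on the tool from outside, world axes, zero at the start; "moment": the same for the moment, N m; "gripper_width": finger opening in m; "gripper_force": force on a finger pad.
Only numpy, scipy, OpenCV 4.12 (cv2) and the standard library are available. Lean on these libraries where they do the work, as an engineer would, in place of code of your own. Each camera call takes 0.05 s, during which the arm holds its last target. There are 200 camera calls.

## Task

On the drum carder, turn the black dial by gently pushing its yellow finger peg round, either way, until the dial's white index mark lines up with the red line on the white scale; then let go and press the green button fully down to confirm the setting, leave it to spring back and move clear. Push with the fingertips only: do not pinch the peg or pull the dial up, and leave everything else on the table where it is.

Things in the scene. Friction and masses are not known exactly. Their poses are not given: they have to be found in the camera images.
- carder: The drum carder: a light wooden base board 220 x 620 x 18 mm, fixed to the table at varying place and yaw. Origin at the table surface exactly under the dial's axis; x points away from the robot side (board spans x -110 to 110), y runs along the board (-210 to 410), z up. A grey control box (x -100 to 100, y -205 to 85, top at z 70) carries dial and button; two dark toothed rollers lie along x beyond it at y 190 to 370, up to 145 mm high.
- dial_axis (a point): Centre of the dial's flat top face, on its vertical axis, 94 mm above the table. The dial is a charcoal disc 120 mm in diameter and 20 mm thick, lying flat on the control box, with a white scale ring of radius 82 mm around it (top at z 72, black ticks every 15 degrees).
- dial (a joint): Angle of the dial, rad, positive anticlockwise seen from above. At 0 the index mark and peg point to the carder's -x from the axis; at +pi/2 to its -y. Turns freely both ways, stops only at +-2 pi. Stiff friction: it stays where it is left, and takes about 3 N at the peg.
- target (a joint): Angle of the red target line on the scale, same zero and sense as the dial's (0 to 2 pi): the dial is right when both angles agree (modulo 2 pi). The line cannot be touched.
- index_mark (a point): End of the dial's index mark: 63 mm from the axis, at the dial's underside level (74 mm above the table), on the line of the white mark 5 mm wide on the dial's rim. Turns with the dial.
- target_line (a point): Inner end of the red line, 63 mm from the axis, 74 mm above the table; the red line is 6 mm wide and runs radially outward 24 mm across the scale ring. When set, the index mark's end lies on this point.
- peg_top (a point): Top middle of the yellow finger peg: an upright, nearly round post on the dial, on the same radius as the index mark, 40 mm from the axis, 14 mm thick radially and 17 mm across (the way it is pushed), 30 mm tall; its top is 124 mm above the table.
- peg_left: The half of the peg on its carder -y side when the dial is at 0, 8.5 mm thick: pressing on its face turns the dial clockwise seen from above. Origin on the dial's axis at table level.
- peg_right: The other half of the peg, 8.5 mm thick: pressing on its face turns the dial anticlockwise seen from above. Origin on the dial's axis at table level.
- spindle (a joint): How far the dial is pulled up against its spring, m: 0 is seated, up to 0.02. It must stay seated.
- set_button (a joint): Travel of the green button, m: 0 up, 0.006 fully down. Its spring takes about 5 N for full travel and pushes it back.
- set_button_top (a point): Centre of the top face of the green round button, 32 mm in diameter, 92 mm above the table when up, on the control box at x -45, y -140 mm in the carder's frame, pressed straight down.
- bobbin: Bystander: small wooden bobbin, 30 mm wide, 40 mm tall, standing on the control box. Origin: centre of its underside.
- needle_holder: Bystander: turned wooden needle holder, 110 mm long, 24 mm thick, lying on the table in front of the carder. Origin under its middle.
- bead_jar: Bystander: green glass jar with yellow cap, 56 mm wide, 70 mm tall, in front of the rollers. Origin: centre of its underside.
- foam_pad: Bystander: charcoal felting pad 150 x 190 x 45 mm with a white card on it, to the right of the carder. Origin: centre of its underside.
- scissors: Bystander: blue-handled scissors, 165 mm long, flat on the table behind the carder. Origin near the pivot.
- tumbler: Bystander: sage mug 84 mm wide, 120 mm tall, behind the carder. Origin: centre of its underside.
- water_bottle: Bystander: clear water bottle 64 mm wide, 190 mm tall, beyond the pad. Origin: centre of its underside.

How it is judged:
By the outcome, as a careful person would: the job done as asked, in the order asked, and still so for the second after the job is handed in, with the robot touching nothing.
It also fails if it takes over 51 s, if anything falls off the work surface, if the arm or the gripper's body presses on something with over 40 N, if the wrist force passes 120 N, or if a joint passes its speed limit or range.

## Working session

There is one attempt and no reset: what is moved stays moved. The work goes in short steps, Python scripts to look and compute and a tool call to move; the robot and the scene stay as the last step left them, time stands still between calls to the robot, and variables do not carry over. Pictures are saved under pics/ and viewed, at most 10 in all, crops included, and the job is handed in when it is done.

Besides the shell and the picture viewer there is one more tool, called after ">>>" in YAML: its name, and indented under it one key for each argument. drive_tool: Moves the arm, as the interface text tells. Its arguments: {"type":"object","properties":{"increments":{"type":"array"},"squeeze":{"type":"number"}},"required":["increments"]}

```bash
mkdir -p pics; cat > h.py <<'E'
import numpy as np, cv2
from plant import r, capture, camera_model, job
def cam(n):
    m=camera_model(n);R=cv2.Rodrigues(np.array(m["rvec"],float))[0];return np.array(m["camera_matrix"],float),m["k1"],R,np.array(m["tvec"],float).ravel()
def ray(n,uv):
    K,k,R,t=cam(n);p=cv2.undistortPoints(np.array([[uv]],float),K,np.array([k,0,0,0.]))[0,0]
    return -R.T@t, R.T@np.array([p[0],p[1],1])
def plane(n,uv,z):
    o,d=ray(n,uv);return o+d*(z-o[2])/d[2]
def proj(n,P):
    K,k,R,t=cam(n);m=camera_model(n)
    return cv2.projectPoints(np.array(P,float).reshape(-1,1,3),np.array(m["rvec"],float),t,K,np.array([k,0,0,0.]))[0][:,0]
def grab(n,f):
    im=capture(n);cv2.imwrite(f,im[:,:,::-1]);return im
E
python3 - <<'E'
from h import *
a=grab("scene","pics/s0.png");b=grab("top","pics/t0.png")
for n in("scene","top"):
    K,k,R,t=cam(n);print(n,-R.T@t,K[0,0],k)
print(r.get_state())
E
```

```text
scene [1.17696928 0.16267132 0.80089948] 408.4493459055805 -0.08025608052576591
top [0.50601158 0.01869187 0.93883402] 347.4523197325171 0.019323172029782325
{'time_s': 0.1, 'joints': array([-5.60296522e+01,  2.05884591e+01,  6.39297478e-01, -1.68973192e-02,
       -7.01351276e+01, -1.65088897e+01]), 'qd': array([-0.02781997, -0.09359567,  0.06676271, -0.06036156,  0.01500367,
       -0.01715081]), 'joint_torque': array([-1.88052189e-03, -5.84160161e+01,  2.93751758e+01,  7.01550901e+00,
        1.01514818e-02, -9.80560571e-05]), 'tcp_pos': array([ 0.20241525, -0.64350376,  0.23670835]), 'eef_rot': array([ 1.79914671e+02, -8.72358241e-03, -1.62544289e+02]), 'contact_force': array([0.49083463, 0.2029441 , 0.35591975]), 'moment': array([0.05801738, 0.07033533, 0.02022668]), 'gripper_force': 0.0, 'gripper_width': 0.08747323726093956}
```

View pics/t0.png

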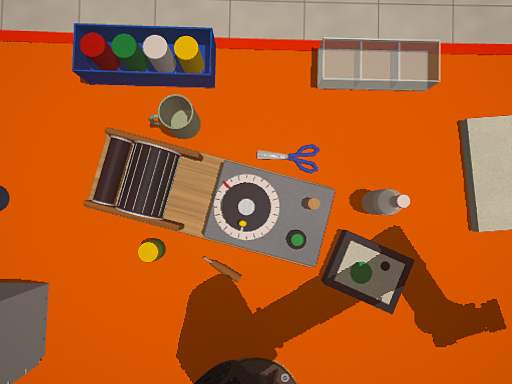

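View pics/s0.png

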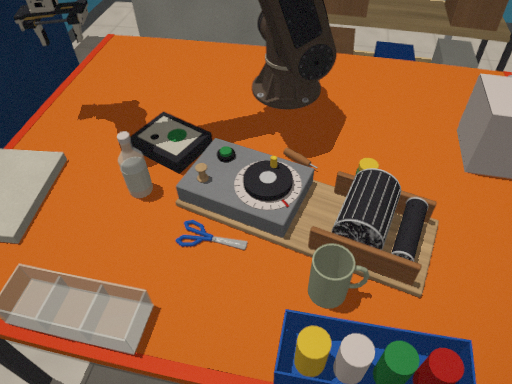

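The top view shows the dial at about (247,207), the peg at (242,224), the red line at (226,184), the button at (297,239) and the bobbin at (314,203). I'll measure these now.

```bash
cat > meas.py <<'E'
from h import *
def cen(im,cond,box):
    x0,y0,x1,y1=box;m=np.zeros(im.shape[:2],np.uint8);m[y0:y1,x0:x1]=cond[y0:y1,x0:x1]
    n,l,s,c=cv2.connectedComponentsWithStats(m);i=1+np.argmax(s[1:,4]);return c[i],s[i,4],(l==i)
def measure(b,box=(205,165,290,250)):
    hsv=cv2.cvtColor(b,cv2.COLOR_RGB2HSV).astype(int);H,S,V=hsv[...,0],hsv[...,1],hsv[...,2]
    o={}
    o['ring']=cen(b,((S<70)&(V>165)),box)
    o['peg']=cen(b,((H>20)&(H<35)&(S>150)&(V>100)),box)
    o['red']=cen(b,(((H<8)|(H>172))&(S>110)&(V>70)),box)
    o['btn']=cen(b,((H>45)&(H<90)&(S>100)),(280,225,315,255))
    return o
E
python3 - <<'E'
from meas import *
b=cv2.imread("pics/t0.png")[:,:,::-1].copy()
o=measure(b)
for k,v in o.items(): print(k,v[0],v[1])
c=cv2.findContours(o['ring'][2].astype(np.uint8),0,1)[0];c=max(c,key=len)
P=np.array([plane("top",p,.072)[:2] for p in c[:,0].astype(float)])
A=np.c_[2*P,np.ones(len(P))];s=np.linalg.lstsq(A,(P**2).sum(1),rcond=None)[0];C=s[:2];print("axis",C,"R",np.sqrt(s[2]+C@C))
B=plane("top",o['btn'][0],.092)[:2];T=plane("top",o['red'][0],.072)[:2];G=plane("top",o['peg'][0],.115)[:2]
print("btn",B,np.linalg.norm(B-C),"exp",np.hypot(.045,.14),"red",T,np.linalg.norm(T-C),"peg",G,np.linalg.norm(G-C))
yaw=np.arctan2(*(B-C)[::-1])-np.arctan2(-.14,-.045);print("yaw",np.degrees(yaw))
for n,p in(("red",T),("peg",G)):
    print(n,np.degrees(np.arctan2(*(p-C)[::-1])), np.degrees(np.arctan2(*(p-C)[::-1])-yaw-np.pi)%360)
im=cv2.resize(b[160:270,195:335,::-1],None,fx=5,fy=5,interpolation=2);cv2.imwrite("pics/t0z.png",im)
E
```

```text
ring [247.55834564 207.60930576] 1354
peg [242.17647059 223.23529412] 34
red [226.08 184.4 ] 25
btn [296.77941176 239.25735294] 136
axis [0.51045117 0.03445922] R 0.07355807594031316
btn [ 0.43337762 -0.09115544] 0.14737494010612803 exp 0.14705441169852743 red [0.56408724 0.08533515] 0.07392690986908318 peg [0.47019315 0.04160715] 0.040887669693698996
yaw -13.713195891508905
red 43.487182300537214 237.20037819204612
peg 169.931880172423 3.6450760639318944
```

View pics/t0z.png

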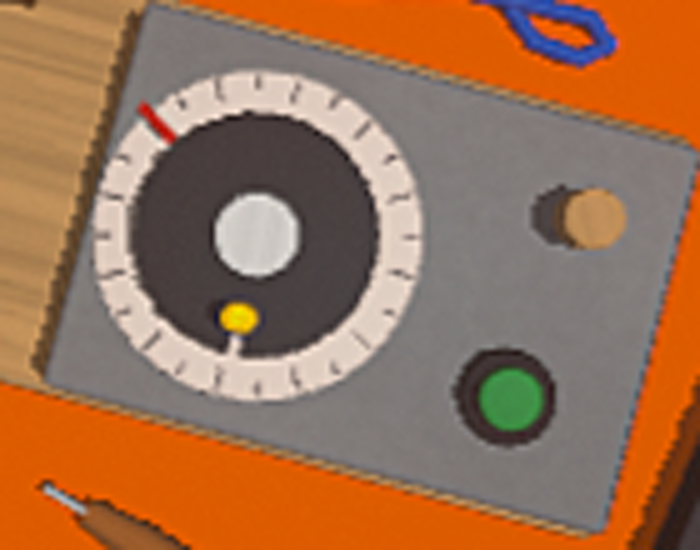

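```bash
cat >> meas.py <<'E'
def circ(P):
    A=np.c_[2*P,np.ones(len(P))];s=np.linalg.lstsq(A,(P**2).sum(1),rcond=None)[0];return s[:2],np.sqrt(s[2]+s[:2]@s[:2])
def axis(m):
    c=cv2.findContours(m.astype(np.uint8),0,1)[0];h=cv2.convexHull(np.vstack(c))[:,0].astype(float)
    return circ(np.array([plane("top",p,.072)[:2] for p in h]))
E
python3 - <<'E'
from meas import *
b=cv2.imread("pics/t0.png")[:,:,::-1].copy()
o=measure(b);C,R=axis(o['ring'][2]);print("axis",C,R)
ang=lambda p:np.degrees(np.arctan2(*(p-C)[::-1]))
B=plane("top",o['btn'][0],.092)[:2];T=plane("top",o['red'][0],.072)[:2];G=plane("top",o['peg'][0],.118)[:2]
I=plane("top",(195+235/5-.4,160+345/5-.4),.094)[:2]
for n,p in(("btn",B),("red",T),("peg",G),("mark",I)):print(n,p,np.linalg.norm(p-C),ang(p))
h=plane("top",(195+258/5-.4,160+235/5-.4),.094);print("hub@.094",h)
ph=np.radians(ang(G));t=np.array([np.sin(ph),-np.cos(ph)]);P0=C+.04*np.array([np.cos(ph),np.sin(ph)])-.055*t
s=r.get_state();y=np.radians(s['eef_rot'][2]);d=P0-s['tcp_pos'][:2]
print("P0",P0,"tool shift/120",np.array([d@[np.cos(y),np.sin(y)],d@[np.sin(y),-np.cos(y)]])/.12)
E
```

```text
axis [0.50999946 0.03406383] 0.08197214600568101
btn [ 0.43337762 -0.09115544] 0.14680180954340444 -121.4625182826036
red [0.56408724 0.08533515] 0.0745267441392254 43.468727592625804
peg [0.47032358 0.04152371] 0.04037109062902515 169.3515437011187
mark [0.45631081 0.04326669] 0.05447167284895584 170.27336211156216
hub@.094 [0.50975108 0.03341751 0.094     ]
P0 [ 0.46052524 -0.01259773] tool shift/120 [-3.62896441  4.37022813]
```

>>> drive_tool:
  increments:
    - [[-1, -0.28, 0.33, 0, 0], [-1, -0.55, 0.66, 0, 0], [-1, -0.83, 1, 0, 0]]
  squeeze: 10

```text
time_s: 0.48
tcp_pos: [0.2617, -0.498, 0.2369]
eef_rot: [180.0, -0.0, -162.6]
contact_force: [1.4, 0.8, 0.2]
gripper_width: 0.0633
gripper_force: 0.0
```

>>> drive_tool:
  increments:
    - [[-1, -0.28, 0.33, 0, 0], [-1, -0.55, 0.66, 0, 0], [-1, -0.83, 1, 0, 0]]

```text
time_s: 0.85
tcp_pos: [0.3207, -0.3536, 0.2374]
eef_rot: [180.0, -0.0, -162.6]
contact_force: [1.0, 0.4, -0.1]
gripper_width: 0.0329
gripper_force: 0.0
```

>>> drive_tool:
  increments:
    - [[-1, -0.28, 0.33, 0, 0], [-1, -0.55, 0.66, 0, 0], [-1, -0.83, 1, 0, 0]]

```text
time_s: 1.23
tcp_pos: [0.3797, -0.2092, 0.2375]
eef_rot: [180.0, 0.0, -162.5]
contact_force: [1.7, -0.1, -0.8]
gripper_width: 0.0034
gripper_force: 0.0
```

>>> drive_tool:
  increments:
    - [[-1, -0.28, 0.33, 0, 0], [-1, -0.55, 0.66, 0, 0], [-1, -0.83, 1, 0, 0]]

```text
time_s: 1.6
tcp_pos: [0.4386, -0.0648, 0.2376]
eef_rot: [180.0, 0.0, -162.5]
contact_force: [0.4, 0.3, -0.2]
gripper_width: 0.0003
gripper_force: 0.0
```

>>> drive_tool:
  increments:
    - [[-1, -0.31, 0.37, 0, -0.03], [-1, -0.31, 0.37, 0, -0.06], [-1, -0.31, 0.37, 0, -0.09], [-1, -0.31, 0.37, 0, -0.12], [-1, -0.31, 0.37, 0, -0.145]]

```text
time_s: 2.22
tcp_pos: [0.4604, -0.0129, 0.2373]
eef_rot: [180.0, -0.0, -110.0]
contact_force: [-0.3, -0.1, 0.1]
gripper_width: 0.0004
gripper_force: 0.0
```

>>> drive_tool:
  increments:
    - [[-1, 0, 0, 0, -0.03], [-1, 0, 0, 0, -0.06], [-1, 0, 0, 0, -0.09], [-1, 0, 0, 0, -0.12], [-1, 0, 0, 0, -0.145]]

```text
time_s: 2.85
tcp_pos: [0.4604, -0.013, 0.2373]
eef_rot: [180.0, 0.0, -57.8]
contact_force: [-0.1, 0.7, 0.1]
gripper_width: 0.0005
gripper_force: 0.0
```

>>> drive_tool:
  increments:
    - [[-1, 0, 0, 0, -0.03], [-1, 0, 0, 0, -0.06], [-1, 0, 0, 0, -0.09], [-1, 0, 0, 0, -0.12], [-1, 0, 0, 0, -0.135]]

```text
time_s: 3.48
tcp_pos: [0.4604, -0.013, 0.2373]
eef_rot: [180.0, 0.0, -9.3]
contact_force: [-0.1, 0.3, -0.0]
gripper_width: 0.0004
gripper_force: 0.0
```

>>> drive_tool:
  increments:
    - [[-1, 0, 0, 0.4, 0], [-1, 0, 0, 0.75, 0], [-1, 0, 0, 1, 0], [-1, 0, 0, 1, 0]]

```text
time_s: 3.98
tcp_pos: [0.4589, -0.0136, 0.1157]
eef_rot: [179.9, 0.3, -9.6]
contact_force: [1.2, 0.2, -0.2]
gripper_width: 0.0007
gripper_force: 0.0
```

```bash
python3 - <<'E'
from h import *
a=grab("scene","pics/s1.png");b=capture("top")
A=cv2.resize(a[110:230,170:330],None,fx=3.5,fy=3.5,interpolation=2)
B=cv2.resize(b[150:270,190:340],None,fx=3.5,fy=3.5,interpolation=2)
im=np.hstack([A,B])[:, :, ::-1];im=cv2.resize(im,(800,int(im.shape[0]*800/im.shape[1])));cv2.imwrite("pics/c1.png",im)
print(r.get_state()['tcp_pos'])
E
```

```text
[ 0.46116323 -0.01288293  0.11830136]
```

View pics/c1.png

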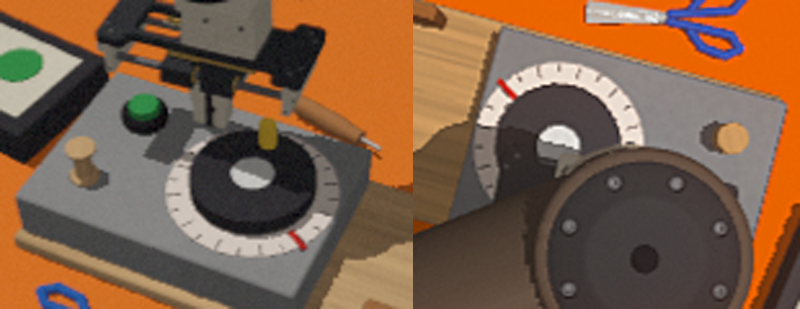

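The left half shows the closed fingertips just left of the peg at (268,135), clear of everything. In the right half the arm hides the dial's near side. Next I'll close up to the peg until contact.

>>> drive_tool:
  increments:
    - [[-1, 0, -0.07, 0.03, 0], [-1, 0, -0.14, 0.03, 0], [-1, 0, -0.19, 0.03, 0], [-1, 0, -0.19, 0.03, 0]]

```text
time_s: 4.58
tcp_pos: [0.4647, 0.0102, 0.1143]
eef_rot: [-180.0, -0.0, -9.5]
contact_force: [0.0, -0.3, -0.4]
gripper_width: 0.0003
gripper_force: 0.0
```

>>> drive_tool:
  increments:
    - [[-1, 0, -0.02, 0, 0], [-1, 0, -0.03, 0, 0], [-1, 0, -0.04, 0, 0]]

```text
time_s: 4.95
tcp_pos: [0.4652, 0.0143, 0.1139]
eef_rot: [180.0, 0.0, -9.5]
contact_force: [-0.2, -0.3, -0.4]
gripper_width: 0.0003
gripper_force: 0.0
```

>>> drive_tool:
  increments:
    - [[-1, 0, -0.02, 0, 0], [-1, 0, -0.03, 0, 0], [-1, 0, -0.04, 0, 0]]

```text
time_s: 5.32
tcp_pos: [0.4659, 0.0188, 0.1139]
eef_rot: [180.0, 0.0, -9.5]
contact_force: [-0.2, -2.5, 0.5]
gripper_width: 0.0006
gripper_force: 1.4
```

>>> drive_tool:
  increments:
    - [[-1, -0.0154, -0.0298, 0, 0.0139], [-1, -0.0282, -0.0608, 0, 0.0278], [-1, -0.0383, -0.0928, 0, 0.0417], [-1, -0.0454, -0.1256, 0, 0.0556], [-1, -0.0498, -0.1588, 0, 0.0694]]

```text
time_s: 5.95
tcp_pos: [0.4628, 0.0384, 0.1138]
eef_rot: [179.9, 0.0, -34.7]
contact_force: [-1.5, -2.7, 1.9]
gripper_width: 0.0004
gripper_force: 1.5
```

>>> drive_tool:
  increments:
    - [[-1, -0.0154, -0.0298, 0, 0.0139], [-1, -0.0282, -0.0608, 0, 0.0278], [-1, -0.0383, -0.0928, 0, 0.0417], [-1, -0.0454, -0.1256, 0, 0.0556], [-1, -0.0498, -0.1588, 0, 0.0694]]

```text
time_s: 6.58
tcp_pos: [0.4682, 0.0576, 0.1137]
eef_rot: [179.9, 0.0, -59.7]
contact_force: [-2.8, -0.3, 2.6]
gripper_width: 0.0005
gripper_force: 1.9
```

>>> drive_tool:
  increments:
    - [[-1, -0.0154, -0.0298, 0, 0.0139], [-1, -0.0282, -0.0608, 0, 0.0278], [-1, -0.0383, -0.0928, 0, 0.0417], [-1, -0.0454, -0.1256, 0, 0.0556], [-1, -0.0498, -0.1588, 0, 0.0694]]

```text
time_s: 7.2
tcp_pos: [0.4817, 0.073, 0.1137]
eef_rot: [179.9, 0.0, -84.7]
contact_force: [-4.1, 3.3, 1.8]
gripper_width: 0.0
gripper_force: 2.1
```

```bash
python3 - <<'E'
from h import *
a=grab("scene","pics/s2.png");b=grab("top","pics/t2.png")
A=cv2.resize(a[110:230,170:330],None,fx=3.5,fy=3.5,interpolation=2)
B=cv2.resize(b[150:270,190:340],None,fx=3.5,fy=3.5,interpolation=2)
im=np.hstack([A,B])[:, :, ::-1];im=cv2.resize(im,(800,int(im.shape[0]*800/im.shape[1])));cv2.imwrite("pics/c2.png",im)
s=r.get_state();C=np.array([.51,.0341]);d=s['tcp_pos'][:2]-C;y=np.radians(s['eef_rot'][2])
print(s['tcp_pos'],s['eef_rot'],"tool frame mm",1000*d@[np.cos(y),np.sin(y)],1000*d@[np.sin(y),-np.cos(y)])
E
```

```text
[0.48213071 0.07310129 0.11370054] [ 1.79941160e+02  1.97838281e-02 -8.45569206e+01] tool frame mm -41.4690230620333 24.044089619986728
```

View pics/c2.png

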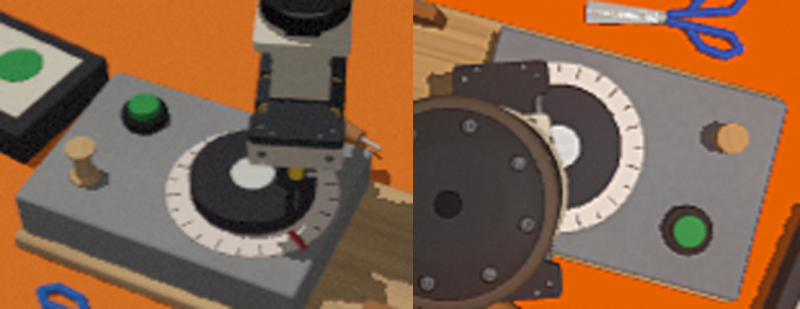

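The left half shows the peg at (296,172) being pushed round, with the index mark at about (300,197) nearing the red line at (297,240).

>>> drive_tool:
  increments:
    - [[-1, -0.0154, -0.0298, 0, 0.0139], [-1, -0.0282, -0.0608, 0, 0.0278], [-1, -0.0383, -0.0928, 0, 0.0417], [-1, -0.0454, -0.1256, 0, 0.0556], [-1, -0.0498, -0.1588, 0, 0.0694]]

```text
time_s: 7.92
tcp_pos: [0.5008, 0.0811, 0.1138]
eef_rot: [180.0, 0.0, -109.5]
contact_force: [-1.7, 4.0, 0.4]
gripper_width: 0.0004
gripper_force: 1.9
```

>>> drive_tool:
  increments:
    - [[-1, -0.0154, -0.0298, 0, 0.0139], [-1, -0.0282, -0.0608, 0, 0.0278], [-1, -0.0346, -0.0799, 0, 0.0361], [-1, -0.0346, -0.0799, 0, 0.0361]]

```text
time_s: 8.43
tcp_pos: [0.5116, 0.0816, 0.1139]
eef_rot: [-180.0, 0.0, -122.4]
contact_force: [-1.8, 3.2, 0.3]
gripper_width: 0.0003
gripper_force: 1.3
```

```bash
python3 - <<'E'
from meas import *
a=grab("scene","pics/s3.png");b=grab("top","pics/t3.png")
A=cv2.resize(a[150:220,220:320],None,fx=7,fy=7,interpolation=2);cv2.imwrite("pics/c3.png",A[:,:,::-1])
C=np.array([.51,.0341])
hsv=cv2.cvtColor(a,cv2.COLOR_RGB2HSV).astype(int);H,S,V=hsv[...,0],hsv[...,1],hsv[...,2]
p=cen(a,(H>20)&(H<35)&(S>150)&(V>60),(220,150,320,220));q=cen(a,((H<8)|(H>172))&(S>110)&(V>70),(260,180,305,215))
for n,o,z in(("peg",p,.112),("red",q,.072)):
    P=plane("scene",o[0],z)[:2];print(n,o[:2],P,np.linalg.norm(P-C),np.degrees(np.arctan2(*(P-C)[::-1])))
m=((H>20)&(H<35)&(S>150)&(V>60));print(proj("scene",[[.51,.0341,.094]]))
E
```

```text
peg (array([280.45333333, 180.94666667]), np.int32(75)) [0.53521081 0.06842095] 0.04258535319468454 53.700469154063626
red (array([284.95238095, 202.95238095]), np.int32(21)) [0.56543653 0.08511491] 0.07533744138107963 42.62149802766002
[[267.9385432  176.61840765]]
```

View pics/c3.png

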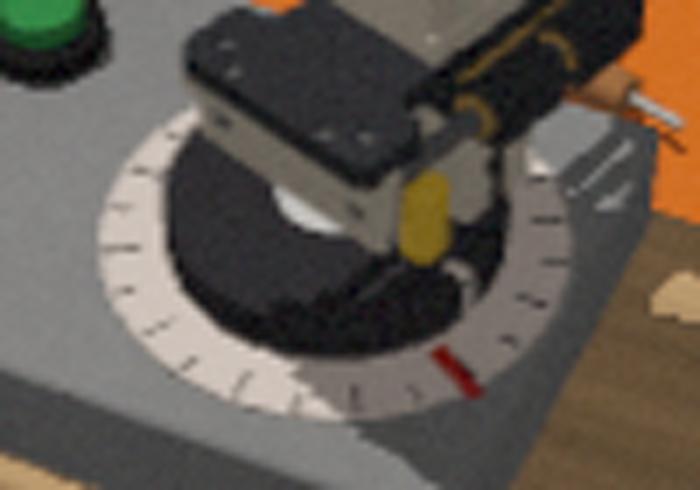

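The crop shows the index mark running over the rim from about (458,265) to (470,298). The red line runs from (438,350) to (478,395), so some degrees remain.

```bash
python3 - <<'E'
from h import *
C=np.array([.51,.0341])
for n,(u,v),z in(("marktop",(458,265),.094),("markbot",(471,302),.076),("redin",(438,351),.074),("redout",(478,394),.073)):
    P=plane("scene",(220+u/7-.43,150+v/7-.43),z)[:2];print(n,P,np.linalg.norm(P-C),np.degrees(np.arctan2(*(P-C)[::-1])))
E
```

```text
marktop [0.53696778 0.07989883] 0.053148791577064765 59.509100445544064
markbot [0.53658603 0.08484598] 0.05728849713635253 62.34976857866671
redin [0.55854971 0.07726186] 0.0649616827034014 41.63786268726009
redout [0.57369479 0.09323931] 0.08691653904657592 42.876074589358105
```

>>> drive_tool:
  increments:
    - [[-1, -0.0182, -0.0359, 0, 0.0167], [-1, -0.0304, -0.0671, 0, 0.0306], [-1, -0.0304, -0.0671, 0, 0.0306]]

```text
time_s: 8.9
tcp_pos: [0.5204, 0.0801, 0.114]
eef_rot: [-180.0, 0.0, -133.4]
contact_force: [-0.7, 2.7, 0.9]
gripper_width: 0.0006
gripper_force: 1.0
```

>>> drive_tool:
  increments:
    - [[-1, 0, 0.1, 0, 0], [-1, 0, 0.3, -0.1, 0], [-1, 0, 0.5, -0.5, 0], [-1, 0, 0.8, -0.9, 0], [-1, 0, 1, -0.9, 0]]

```text
time_s: 9.52
tcp_pos: [0.4333, 0.1642, 0.2258]
eef_rot: [-179.9, 0.4, -133.3]
contact_force: [0.6, 0.4, -1.3]
gripper_width: 0.0003
gripper_force: 0.0
```

```bash
cat > look.py <<'E'
import sys
from meas import *
i=sys.argv[1]
b=grab("top",f"pics/t{i}.png");a=grab("scene",f"pics/s{i}.png")
A=cv2.resize(a[150:220,230:310],None,fx=5,fy=5,interpolation=2);B=cv2.resize(b[170:240,207:287],None,fx=5,fy=5,interpolation=2)
cv2.imwrite(f"pics/c{i}.png",np.hstack([A,B])[:,:,::-1])
C=np.array([.51,.0341]);ang=lambda P:np.degrees(np.arctan2(*(P-C)[::-1]))
for cn,im,box in(("top",b,(207,170,287,245)),("scene",a,(230,150,305,220))):
    hsv=cv2.cvtColor(im,cv2.COLOR_RGB2HSV).astype(int);H,S,V=hsv[...,0],hsv[...,1],hsv[...,2]
    for n,m,z in(("peg",(H>20)&(H<35)&(S>150)&(V>60),.118 if cn=="top" else .112),("red",((H<8)|(H>172))&(S>110)&(V>70),.072)):
        try:o=cen(im,m,box)
        except ValueError: print(cn,n,"none");continue
        P=plane(cn,o[0],z)[:2];print(cn,n,o[:2],P,np.linalg.norm(P-C),ang(P))
E
python3 look.py 4
```

```text
top peg (array([233.6       , 194.62857143]), np.int32(35)) [0.5372195  0.06342082] 0.04000763907277656 47.128417676239295
top red (array([226.08, 184.4 ]), np.int32(25)) [0.56408724 0.08533515] 0.07450147552546756 43.44882843244866
scene peg (array([277.9375, 182.1   ]), np.int32(80)) [0.53989599 0.06333619] 0.04181536724397145 44.360718842747836
scene red (array([284.95238095, 202.95238095]), np.int32(21)) [0.56543653 0.08511491] 0.07533744138107963 42.62149802766002
```

View pics/c4.png

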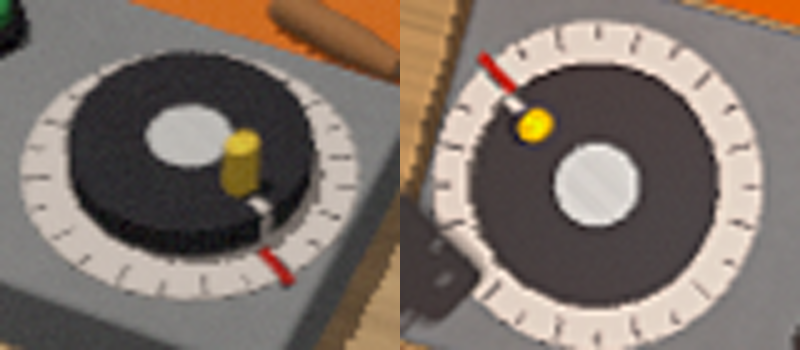

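The left half shows the mark's rim end at (263,235) and the red line's inner end at (263,250). The right half shows the mark at (513,103) and the red line from (480,57) to (513,92), so a few degrees remain. I'll measure the mark's angle itself.

```bash
cat > mark.py <<'E'
import sys
from meas import *
b=cv2.imread(f"pics/t{sys.argv[1]}.png")[:,:,::-1].copy()
C0=np.array([.51,.0341])
def polar(z,rr,th):
    g=np.array([[C[0]+a*np.cos(t),C[1]+a*np.sin(t),z] for a in rr for t in th])
    p=proj("top",g).astype(np.float32).reshape(len(rr),len(th),2)
    return cv2.remap(b,p[...,0],p[...,1],cv2.INTER_LINEAR).astype(float)
h=cv2.cvtColor(b,cv2.COLOR_RGB2HSV);m=((h[...,1]<70)&(h[...,2]>140)).astype(np.uint8)
hb=cen(b,m,(236,196,258,219));Ch=plane("top",hb[0],.094)[:2];print("hub",Ch,hb[1])
th=np.radians(np.arange(20,75,.5))
for C in (C0,Ch):
  a=polar(.094,np.arange(.051,.0585,.001),th).mean((0,2));w=np.clip(a-np.median(a)-25,0,None);print("mark",np.degrees((w*th).sum()/w.sum()))
  q=polar(.073,np.arange(.066,.086,.001),th);q=(q[...,0]-q[...,1:].mean(2)).mean(0);w=np.clip(q-np.median(q)-25,0,None);print("red",np.degrees((w*th).sum()/w.sum()))
E
python3 mark.py 4
```

```text
hub [0.50996832 0.03406156] 222
mark 46.90684267691536
red 43.18510185841526
mark 46.909117659422414
red 43.19284658496028
```

>>> drive_tool:
  increments:
    - [[-1, 0, -0.2, 0, 0], [-1, 0, -0.5, 0.4, 0], [-1, 0, -0.7, 0.8, 0], [-1, 0, -0.9, 0.9, 0], [-1, 0, -0.9, 0.9, 0]]

```text
time_s: 10.25
tcp_pos: [0.5109, 0.0864, 0.1119]
eef_rot: [179.9, -0.3, -133.5]
contact_force: [-0.2, -0.0, 0.3]
gripper_width: 0.0005
gripper_force: 0.0
```

>>> drive_tool:
  increments:
    - [[-1, 0, -0.06, 0, 0], [-1, 0, -0.1, 0, 0], [-1, -0.006, -0.111, 0, 0.005], [-1, -0.0117, -0.1219, 0, 0.0103], [-1, -0.0117, -0.1219, 0, 0.0103]]

```text
time_s: 10.88
tcp_pos: [0.5233, 0.0796, 0.1144]
eef_rot: [-180.0, 0.1, -137.2]
contact_force: [-1.0, 2.0, 3.0]
gripper_width: 0.0004
gripper_force: 1.6
```

>>> drive_tool:
  increments:
    - [[-1, 0, 0.1, 0, 0], [-1, 0, 0.3, -0.1, 0], [-1, 0, 0.5, -0.5, 0], [-1, 0, 0.8, -0.9, 0], [-1, 0, 1, -0.9, 0]]

```text
time_s: 11.5
tcp_pos: [0.4419, 0.1693, 0.2257]
eef_rot: [-180.0, 0.4, -137.1]
contact_force: [-1.3, -0.1, -1.0]
gripper_width: 0.0002
gripper_force: 0.0
```

```bash
python3 look.py 5; python3 mark.py 5
```

```text
top peg (array([234.07894737, 193.94736842]), np.int32(38)) [0.5388555  0.06233203] 0.04036938485305583 44.37428210942558
top red (array([225.86956522, 184.08695652]), np.int32(23)) [0.56485793 0.08588052] 0.07543615768890521 43.346996453796805
scene peg (array([277.08433735, 182.91566265]), np.int32(83)) [0.54279667 0.06184986] 0.0429613338559669 40.23516391420916
scene red (array([284.95238095, 202.95238095]), np.int32(21)) [0.56543653 0.08511491] 0.07533744138107963 42.62149802766002
hub [0.50993436 0.03409525] 220
mark 43.646084200995936
red 43.17583732057415
mark 43.59272386353243
red 43.13975832321157
```

The mark is within about 0.5° of the red line. Next is the button.

```bash
python3 - <<'E'
from h import *
s=r.get_state();y=np.radians(s['eef_rot'][2]);d=np.array([.4334,-.0912])-s['tcp_pos'][:2]
print(s['tcp_pos'],np.array([d@[np.cos(y),np.sin(y)],d@[np.sin(y),-np.cos(y)]])/.12)
E
```

```text
[0.44011029 0.16869471 0.22292669] [ 1.51623761 -1.54751199]
```

>>> drive_tool:
  increments:
    - [[-1, 0.25, -0.26, 0, 0], [-1, 0.5, -0.52, 0, 0], [-1, 0.75, -0.77, 0, 0], [-1, 0.75, -0.77, 0, 0]]

```text
time_s: 12.1
tcp_pos: [0.4374, 0.0359, 0.2214]
eef_rot: [180.0, -0.1, -137.4]
contact_force: [0.3, -0.3, -0.6]
gripper_width: 0.0007
gripper_force: 0.0
```

>>> drive_tool:
  increments:
    - [[-1, 0.25, -0.26, 0, 0], [-1, 0.5, -0.52, 0, 0], [-1, 0.766, -0.777, 0, 0], [-1, 0.766, -0.777, 0.3, 0], [-1, 0.766, -0.777, 0.6, 0]]

```text
time_s: 12.72
tcp_pos: [0.4342, -0.093, 0.149]
eef_rot: [-180.0, 0.0, -137.3]
contact_force: [-0.7, -0.3, 0.2]
gripper_width: 0.0006
gripper_force: 0.0
```

>>> drive_tool:
  increments:
    - [[-1, 0, 0, 0.1, 0], [-1, 0, 0, 0.2, 0], [-1, 0, 0, 0.25, 0], [-1, 0, 0, 0.25, 0]]

```text
time_s: 13.22
tcp_pos: [0.4344, -0.0924, 0.1201]
eef_rot: [-180.0, 0.0, -137.2]
contact_force: [0.1, -0.3, -0.0]
gripper_width: 0.0006
gripper_force: 0.0
```

>>> drive_tool:
  increments:
    - [[-1, 0, 0, 0.1, 0], [-1, 0, 0, 0.14, 0], [-1, 0, 0, 0.165, 0], [-1, 0, 0, 0.185, 0], [-1, 0, 0, 0.185, 0]]

```text
time_s: 13.85
tcp_pos: [0.434, -0.0926, 0.0978]
eef_rot: [180.0, -0.0, -137.2]
contact_force: [-2.9, 1.7, 4.5]
gripper_width: 0.0006
gripper_force: 2.3
```

>>> drive_tool:
  increments:
    - [[-1, 0, 0, 0.01, 0], [-1, 0, 0, 0.02, 0], [-1, 0, 0, 0.02, 0]]

```text
time_s: 14.22
tcp_pos: [0.4341, -0.0927, 0.0969]
eef_rot: [-180.0, -0.0, -137.2]
contact_force: [-9.7, 4.0, 24.5]
gripper_width: 0.0002
gripper_force: 12.3
```

The force jumped from 4.5 N to 24.5 N, so the button is bottomed. Retreat straight up and clear.

>>> drive_tool:
  increments:
    - [[-1, 0, 0, -0.08, 0], [-1, 0, 0, -0.3, 0], [-1, 0, 0, -0.7, 0], [-1, 0, 0, -1, 0], [-1, 0, 0, -1, 0]]

```text
time_s: 14.85
tcp_pos: [0.4362, -0.0925, 0.2183]
eef_rot: [-179.8, 0.3, -137.2]
contact_force: [0.2, -0.3, -0.4]
gripper_width: 0.0004
gripper_force: 0.0
```

>>> drive_tool:
  increments:
    - [[-1, -0.3, 0.3, 0, 0], [-1, -0.6, 0.6, 0, 0], [-1, -0.9, 0.9, 0, 0], [-1, -1, 1, 0, 0], [-1, -1, 1, 0, 0]]

```text
time_s: 15.48
tcp_pos: [0.4405, 0.0777, 0.2147]
eef_rot: [180.0, -0.1, -137.1]
contact_force: [-0.4, -0.4, -0.1]
gripper_width: 0.0005
gripper_force: 0.0
```

>>> drive_tool:
  increments:
    - [[-1, -0.3, 0.3, 0, 0], [-1, -0.6, 0.6, 0, 0], [-1, -0.6, 0.6, 0, 0]]

```text
time_s: 15.85
tcp_pos: [0.445, 0.1801, 0.2148]
eef_rot: [-180.0, -0.0, -137.1]
contact_force: [0.2, 0.1, 0.1]
gripper_width: 0.0005
gripper_force: 0.0
```

```bash
python3 look.py 6; python3 mark.py 6; python3 -c "
from h import *
print(r.get_state()['tcp_pos'])"
```

```text
top peg (array([234.07894737, 193.94736842]), np.int32(38)) [0.5388555  0.06233203] 0.04036938485305583 44.37428210942558
top red (array([225.86956522, 184.08695652]), np.int32(23)) [0.56485793 0.08588052] 0.07543615768890521 43.346996453796805
scene peg (array([277.09876543, 182.95061728]), np.int32(81)) [0.5428988  0.06190158] 0.04307271842656923 40.199941406079525
scene red (array([284.95238095, 202.95238095]), np.int32(21)) [0.56543653 0.08511491] 0.07533744138107963 42.62149802766002
hub [0.50993436 0.03409525] 220
mark 43.6275158596139
red 43.172403991915104
mark 43.576791887531684
red 43.1386479611988
[0.44437195 0.17789396 0.21474541]
```

View pics/c6.png

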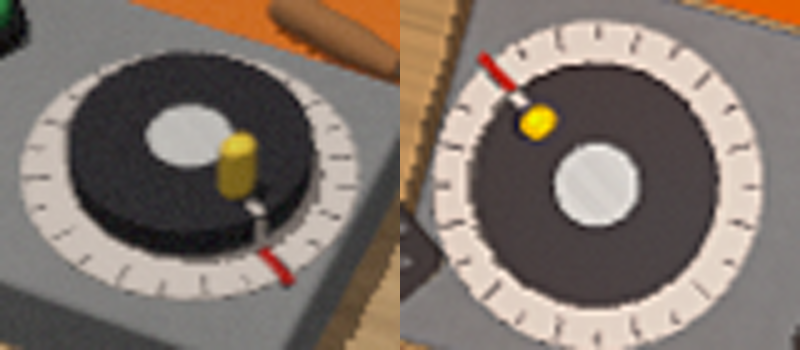

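View pics/s6.png

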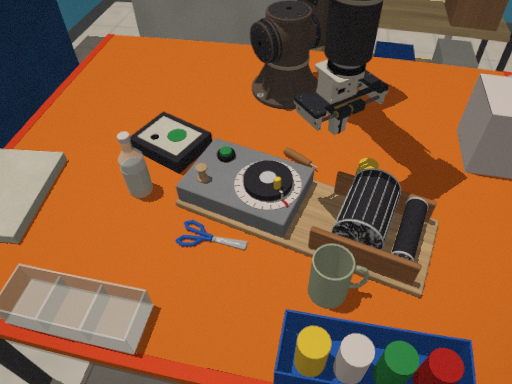

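Both crops show the mark meeting the red line: left at (262,245), right at (515,97). In the scene view the button at (226,153) is up, the bystanders are where they were and the arm is clear.

```bash
python3 -c "
from plant import job
print(job.close_job())"
```

```text
the job is handed in; nothing more can be done
None
```

The job is handed in at about 16 s of the 51 s allowed: the dial's index mark is within about 0.5° of the red line, the green button was pressed to its stop and sprang back, and the arm is clear with nothing else visibly moved.

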